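Make up an injection set and a dressing set in their moulded trays

TASK

Make up the two sets for the next patient from the stock in the middle of the worktop. In the injection tray (a long trough crossed by a finger recess, and two round wells) lay the syringe in the trough and stand the wide vial in the wide well and the small vial in the small well; in the dressing tray (a long trough beside a square bay) lay the ointment tube in the trough and set the plain dressing box upright in the bay. Everything must sit fully down on the floor of its own compartment, let go; leave the open glass jar and the tiny white carton standing where they are.

Things in the scene. Friction and masses are not known exactly. Their poses are not given: they have to be found in the camera images.
- wide_vial_mid (a point): (sizes in mm) the wider vial: clear glass, label with a red band, white cap; standing, 50 tall, body 28.6 across up to 33 high, cap 21 across above; about 30 g. Point: on its axis, 25 above its base; z up. Grip round the body with the fingertips 12 or more above its base, or they meet the tray's deck
- small_vial_mid (a point): (mm) the smaller vial: plain clear glass with a whitish cap, standing, 40 tall; body 19.6 across up to 26 high, cap 14.4 across above; about 20 g. Point: on its axis, 20 above its base; z up. Grip it round the body with the fingertips 12 or more above its base
- syringe_mid (a point): (mm) clear syringe lying flat, 102 long (y), 13 high, barrel 12 wide from y -51 to 22; flange 24 wide at y 22, plunger end at y 51 (plunger fixed); about 15 g. Point: middle of its length, on the barrel, 6.5 above its underside; z up. Grip here across the barrel, fingertips close to the surface; either end may point either way in the tray
- ointment_tube_mid (a point): (mm) white ointment tube lying flat, 98 long, 24 wide, 26 high, rigid; does not roll; about 50 g. Point: its centre, 13 above its underside; y along the tube, z up. Grip it across with the fingertips 12 or more above its underside; either way round will do
- dressing_box_mid (a point): (mm) plain pale dressing box with no blue print, closed, 50 (x) by 60 (y), 46 high; about 50 g. Point: its centre, 23 above its underside; z up. Grip it with the fingertips 12 or more above its underside
- glass_jar_mid (a point): (mm) open clear glass jar standing among the stock, 54 across, 70 tall; not needed, leave it. Point: on its axis, 35 above its base
- tiny_carton_mid (a point): (mm) tiny white carton lying among the stock, 22 (x) by 30 (y), 18 high; not needed, leave it. Point: its centre, 9 above its underside
- injection_tray: (mm) fixed pale moulded tray, 132 (x) x 158 (y), deck 14 high, rim 15.6. Recess floors are 4 above the worktop; walls lean out, mouths 5 wider per side than the floor sizes here. Origin: centre of underside, z up. Centres (x, y): trough (-14, 0), 34 x 114, long in y, crossed at its middle by a finger recess 84 (x) x 34 (y), same floor; wide round well (36, 49), dia 38; small round well (36, -49), dia 28
- dressing_tray: (mm) fixed pale moulded tray, 140 (x) x 134 (y), deck 14 high, rim 15.6. Recess floors are 4 above the worktop; walls lean out, mouths 5 wider per side than the floor sizes here. Origin: centre of underside, z up. Centres (x, y): trough (-41, 0), 34 x 110, long in y; square bay (26, 0), 68 x 68 (the box may stand either way round, square to it)
Mind the look-alikes: they are no part of the job. Leave any green or turquoise look-alike of the part that bears wide_vial_mid alone.

How it is judged:
By the outcome, as a careful person would: the job done as asked, in the order asked, and still so for the second after the job is handed in, with the robot touching nothing.
It also fails if it takes over 125 s, if anything falls off the work surface, if the arm or the gripper's body presses on something with over 40 N, if the wrist force passes 120 N, or if a joint passes its speed limit or range.

ROBOT

A 7-joint arm with a two-finger parallel gripper is mounted at the origin on a cart in front of the work surface, level with it; the furniture and walls round the work are solid. World frame = base frame: x ahead of the robot, y to its left, z up, the work surface at z = 0. Lengths are in m, angles in rad, forces in N, time in s.
With the tool pointing down it reaches from about 0.4 to 0.85 m from the base axis. Payload 10.4 kg.
Tool frame: the origin (TCP) lies midway between the tips of the shut fingers; the grasp point (between the pads) lies 19 mm behind it; z points along the fingers, y is the line along which they close (so a half turn about z gives the same grasp; the last joint's range is limited). The gripper opens to 87 mm and grips with 3 to 60 N. Pads are 19 mm wide; open, the fingers measure 117 mm over their backs; the gripper's body (75 mm by 190 mm) begins 51 mm behind the grasp point.
Start: joints at [-1.279, 0.332, -0.065, 1.46, 0.022, 1.35, -0.088], TCP at [0.194, 0.594, 0.223] pointing down, gripper open.
Joint ranges: [-2.6, 2.6], [-0.5, 2.12], [-1.47, 1.34], [0.16, 2.42], [-1.27, 4.41], [0.06, 2.06], [-2.6, 2.6]. Speed limits (rad/s): [2.22, 2.22, 2.79, 2.79, 3.14, 3.14, 3.14].

INTERFACE

Orientations are given as a unit quaternion [x, y, z, w].
In Python, from bench import sensors, eyes, order gives the robot as it stands.
- The arm moves only by the tool arm_command, never from a script. Its argument "steps" is a list of rows, each an object with "rot": the turn, a rotation vector about the world's x, y, z in degrees, a list of three; "slide": the shift along the world's x, y, z in m, a list of three; "grip": the opening, from 0 (shut) to 1 (fully open). A call has exactly 8 rows; each row shifts and turns the commanded pose from where the row before left it; what a row does not reach is not made up. A row lasts 1/8 s, in which the tool goes at most 62.5 mm and 10.7 degrees, less where a joint would pass 70% of its speed; a pose out of reach is approached as far as the arm can. A call with a gripper value outside its range is refused whole. The fingers move at their own pace and stop on an object; "newtons" is the grip in N (left out, the last holds). Time passes only in rows, so rows that do not move let the fingers close, or fill a call up. It gives the time, the measured TCP pose, the force, the opening and the grip force at its end, in the units of the state.
- sensors.read_state(): the state, without advancing time (a new reading comes with each control period).
- eyes.camera(name): name is "scene" or "top" or "wrist"; returns a dict with "pixels" (384x512x3 uint8, red, green, blue), "intrinsics" (3x3 intrinsics, pixels), "pose" (4x4, takes a point from camera to world coordinates). Camera axes: x right, y down, z forward; pixel columns grow to the right and rows downward; lengths in m; the calibration is good to about 2 mm. A picture is of the moment at which its call begins. There is no depth.
- order.close_job(): hands the job in; it is judged then, once.
Trained networks look in a picture, given as the dict that the camera call returned (one of the last four; its "shot" number tells which), for a name from the list of things; names that differ only in an ending like _2 or _b are one class to them, and where a whole thing is asked for, a point or a joint stands for the part that bears it (a point fixed in the world has none). Each returns a list of dicts, best first, with "conf" (0 to 1); they miss things now and then, are a little off and sometimes report something else, mostly with a low value. They report only what shows in the picture. A call takes as long as a camera call. They do not tell look-alikes from the thing itself.
- eyes.look_for(name, picture): "bbox" ([left, top, right, bottom] in pixels, round what is visible of it).
The state is a dict: "time": time; "joint_positions": joint angles; "joint_vel": joint speeds; "joint_torque": joint torques, N m; "ee_pos": TCP position; "eef_rot": TCP orientation; "ft_force": force on the tool from outside, world axes, zero at the start; "torque": the same for the moment, N m; "width": finger opening in m; "grip_force": force on a finger pad.
Only numpy, scipy, OpenCV 4.12 (cv2) and the standard library are available. Lean on these libraries where they do the work, as an engineer would, in place of code of your own. Each camera call takes 0.05 s, during which the arm holds its last target. There are 200 camera calls.

## Working session

There is one attempt and no reset: what is moved stays moved. The work goes in short steps, Python scripts to look and compute and a tool call to move; the robot and the scene stay as the last step left them, time stands still between calls to the robot, and variables do not carry over. Pictures are saved under pics/ and viewed, at most 14 in all, crops included, and the job is handed in when it is done.

Besides the shell and the picture viewer there is one more tool, called after "Request:" as name(argument=value, ...), one argument or row to a line, values as JSON. arm_command: Moves the arm, as the interface text tells. Its arguments: {"type":"object","properties":{"steps":{"type":"array","items":{"type":"object","properties":{"rot":{"type":"array","items":{"type":"number"}},"slide":{"type":"array","items":{"type":"number"}},"grip":{"type":"number"}}}},"newtons":{"type":"number"}},"required":["steps"]}

```bash
mkdir -p pics; ls
cat > h.py <<'E'
import numpy as np, cv2
from bench import sensors, eyes, order
def ray(p,u,v,z):
    K=np.array(p["intrinsics"]);T=np.array(p["pose"])
    d=T[:3,:3]@np.linalg.solve(K,[u,v,1.]);o=T[:3,3]
    return o+d*(z-o[2])/d[2]
def proj(p,X):
    K=np.array(p["intrinsics"]);T=np.array(p["pose"])
    c=T[:3,:3].T@(np.asarray(X)-T[:3,3]);q=K@c;return q[:2]/q[2]
def save(p,name,crop=None,s=1):
    im=p["pixels"][:,:,::-1]
    if crop: l,t,r,b=crop; im=im[t:b,l:r]
    cv2.imwrite("pics/"+name,cv2.resize(im,None,fx=s,fy=s,interpolation=cv2.INTER_CUBIC))
E
python3 - <<'E'
from h import *
for n in("top","scene"):
    p=eyes.camera(n);save(p,n+"0.png",s=1.5)
    print(n,np.round(p["pose"],3).tolist(),np.round(p["intrinsics"],1).tolist())
    for k,h in [("wide_vial_mid",.025),("small_vial_mid",.02),("syringe_mid",.0065),("ointment_tube_mid",.013),("dressing_box_mid",.023),("glass_jar_mid",.035),("tiny_carton_mid",.009),("injection_tray",.014),("dressing_tray",.014)]:
        for d in eyes.look_for(k,p)[:3]:
            b=d["bbox"];print(k,round(d["conf"],2),np.round(b),np.round(ray(p,(b[0]+b[2])/2,(b[1]+b[3])/2,h),3))
s=sensors.read_state();print(s["ee_pos"],s["eef_rot"],s["time"])
E
```

```text
pics
top [[-0.027, -0.983, 0.179, 0.355], [-0.999, 0.029, 0.013, -0.002], [-0.018, -0.179, -0.984, 0.916], [0.0, 0.0, 0.0, 1.0]] [[359.8, 0.0, 255.2], [0.0, 359.8, 193.3], [0.0, 0.0, 1.0]]
wide_vial_mid 0.51 [204. 220. 217. 232.] [0.439 0.122 0.025]
wide_vial_mid 0.48 [187. 202. 198. 208.] [0.492 0.167 0.025]
small_vial_mid 0.53 [302. 215. 311. 227.] [ 0.446 -0.116  0.02 ]
syringe_mid 0.44 [202. 162. 210. 194.] [0.567 0.136 0.006]
ointment_tube_mid 0.9 [248. 160. 271. 199.] [ 0.555 -0.004  0.013]
dressing_box_mid 0.83 [293. 159. 325. 186.] [ 0.569 -0.128  0.023]
glass_jar_mid 0.87 [249. 210. 272. 234.] [ 0.445 -0.002  0.035]
tiny_carton_mid 0.6 [278. 190. 295. 205.] [ 0.507 -0.069  0.009]
injection_tray 0.68 [107. 186. 176. 246.] [0.469 0.299 0.014]
dressing_tray 0.88 [346. 170. 408. 237.] [ 0.484 -0.296  0.014]
scene [[0.5, -0.48, 0.721, -0.243], [-0.866, -0.258, 0.429, -0.42], [-0.02, -0.839, -0.545, 0.603], [0.0, 0.0, 0.0, 1.0]] [[349.4, 0.0, 253.7], [0.0, 349.4, 193.8], [0.0, 0.0, 1.0]]
wide_vial_mid 0.69 [211. 191. 222. 203.] [0.454 0.125 0.025]
wide_vial_mid 0.63 [211. 204. 224. 221.] [0.388 0.076 0.025]
wide_vial_mid 0.49 [224. 168. 231. 177.] [0.593 0.179 0.025]
syringe_mid 0.64 [232. 178. 246. 195.] [0.562 0.115 0.006]
ointment_tube_mid 0.51 [261. 183. 278. 207.] [ 0.555 -0.001  0.013]
dressing_box_mid 0.65 [296. 190. 324. 211.] [ 0.571 -0.128  0.023]
glass_jar_mid 0.96 [239. 193. 261. 221.] [0.443 0.002 0.035]
tiny_carton_mid 0.67 [277. 206. 287. 218.] [ 0.499 -0.071  0.009]
injection_tray 0.95 [145. 166. 205. 205.] [0.46  0.294 0.014]
dressing_tray 0.9 [326. 218. 387. 265.] [ 0.467 -0.298  0.014]
[0.1935002  0.59430731 0.2225605 ] [ 1.56750574e-01  9.87638221e-01  3.42922529e-05 -9.52766629e-06] 1.0
```

Run:
```python
from h import *
p=eyes.camera("top");save(p,"topc.png",(95,140,425,260),2.4)
p=eyes.camera("scene");save(p,"scenec.png",(135,140,405,280),2.9)
```

```text
(no output)
```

View pics/topc.png

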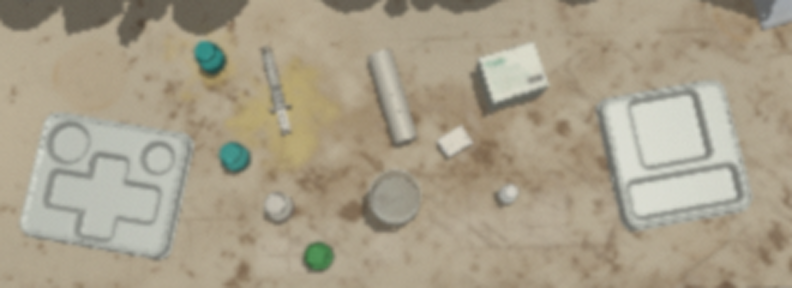

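View pics/scenec.png

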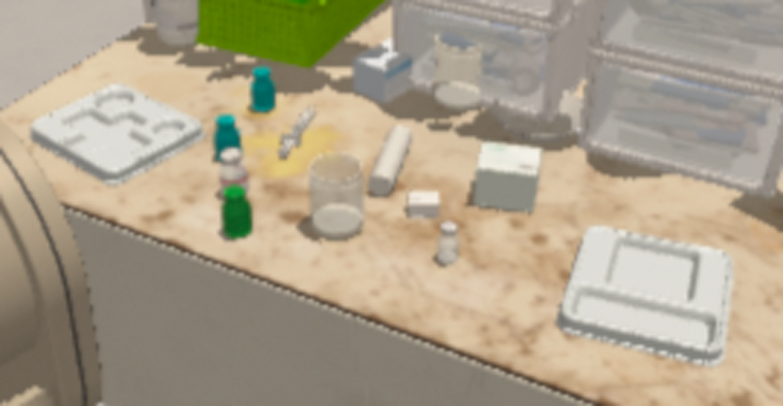

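Wide vial with the white cap is at crop (278,207), the small vial at (507,195), the syringe at (275,90), the tube at (391,97), the box at (513,73), the jar at (392,200) and the carton at (454,141). The teal and green bottles are look-alikes. I'll move over the injection tray for a wrist view.

Request:
arm_command(
  steps=[
    {"slide": [0.03, -0.035, 0.006], "grip": 1},
    {"slide": [0.03, -0.035, 0.006]},
    {"slide": [0.03, -0.035, 0.006]},
    {"slide": [0.03, -0.035, 0.006]},
    {"slide": [0.03, -0.035, 0.006]},
    {"slide": [0.03, -0.035, 0.006]},
    {"slide": [0.03, -0.035, 0.006]},
    {"slide": [0.03, -0.035, 0.006]},
  ],
)

```text
schema error: expected keys rot, slide, grip
```

Run:
```python
from h import *
s=sensors.read_state();print(np.round(s["ee_pos"],4),np.round(s["eef_rot"],4),s["time"],np.round(s["joint_positions"],2))
p=eyes.camera("wrist");save(p,"w1.png",s=1.5)
T=np.array(p["pose"]);print(np.round(T,3).tolist(),np.round(p["intrinsics"],1).tolist())
for uv in [(0,0),(511,0),(511,383),(0,383),(256,192)]: print(np.round(ray(p,*uv,0.0),3))
```

```text
[0.1935 0.5943 0.2226] [0.1567 0.9876 0.     0.    ] 1.1 [-1.28  0.33 -0.06  1.46  0.02  1.35 -0.09]
[[0.309, 0.915, 0.258, 0.123], [0.951, -0.298, -0.084, 0.616], [-0.0, 0.271, -0.963, 0.385], [0.0, 0.0, 0.0, 1.0]] [[290.8, 0.0, 253.8], [0.0, 290.8, 189.4], [0.0, 0.0, 1.0]]
[-0.082  0.373  0.   ]
[0.101 0.937 0.   ]
[0.684 0.891 0.   ]
[0.417 0.069 0.   ]
[0.231 0.584 0.   ]
```

View pics/w1.png

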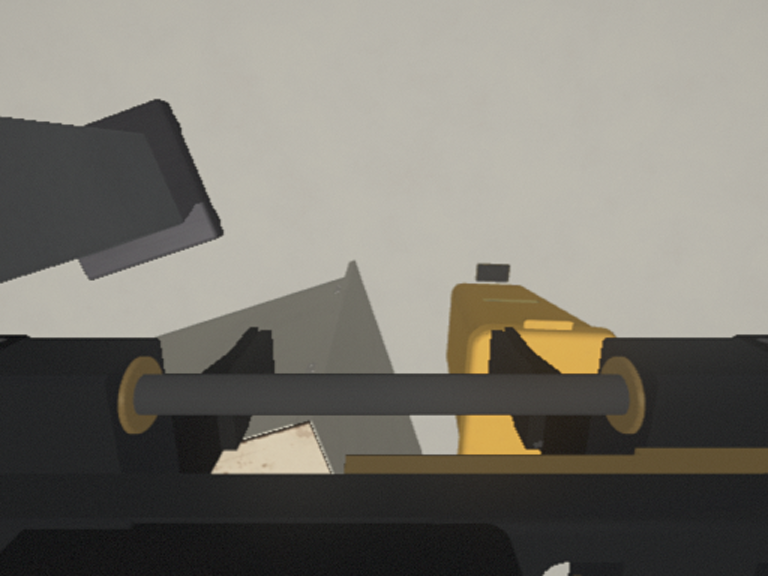

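Request:
arm_command(
  steps=[
    {"slide": [0.03, -0.045, 0.004], "rot": [0, 0, -10], "grip": 1},
    {"slide": [0.03, -0.045, 0.004], "rot": [0, 0, -10], "grip": 1},
    {"slide": [0.03, -0.045, 0.004], "rot": [0, 0, -10], "grip": 1},
    {"slide": [0.03, -0.045, 0.004], "rot": [0, 0, -10], "grip": 1},
    {"slide": [0.03, -0.045, 0.004], "rot": [0, 0, -10], "grip": 1},
    {"slide": [0.03, -0.045, 0.004], "rot": [0, 0, -10], "grip": 1},
    {"slide": [0.03, -0.045, 0.004], "rot": [0, 0, -10], "grip": 1},
    {"slide": [0.03, -0.045, 0.004], "rot": [0, 0, -10], "grip": 1},
  ],
  newtons=10,
)

```text
time: 2.15
ee_pos: [0.4343, 0.2328, 0.255]
eef_rot: [0.757, 0.654, 0.0, -0.0]
ft_force: [0.7, 0.9, 1.0]
width: 0.0869
grip_force: 0.0
```

```bash
cat >> h.py <<'E'
from scipy.spatial.transform import Rotation as R
def st():
    s=sensors.read_state();M=R.from_quat(s["eef_rot"]).as_matrix()
    print("t %.2f"%s["time"],"tcp",np.round(s["ee_pos"],4),"fing %.1f"%np.degrees(np.arctan2(M[1,1],M[0,1])),"tilt",np.round(M[:2,2],3),"j",np.round(s["joint_positions"],2),"w %.4f gf %.1f"%(s["width"],s["grip_force"]),"F",np.round(s["ft_force"],1))
E
python3 - <<'E'
from h import *
st()
p=eyes.camera("wrist");save(p,"w2.png",s=1.5);np.savez("w2.npz",**{k:np.array(p[k]) for k in("pixels","intrinsics","pose")})
print(np.round(proj(p,[.465,.297,.014])))
E
```

```text
t 2.15 tcp [0.4343 0.2328 0.255 ] fing -8.4 tilt [0.001 0.001] j [-0.9   0.01  0.32  1.77 -0.    1.36 -0.73] w 0.0869 gf 0.0 F [0.7 0.9 1. ]
[269. 112.]
```

View pics/w2.png

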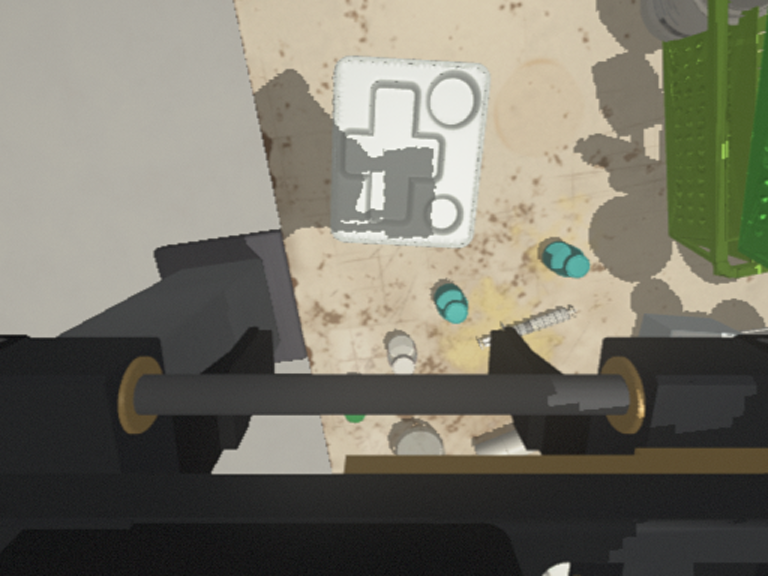

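```bash
cat >> h.py <<'E'
from scipy.optimize import minimize
def circ(x,y,r,z): a=np.linspace(0,2*np.pi,60);return np.c_[x+r*np.cos(a),y+r*np.sin(a),0*a+z]
def poly(pts,z):
    pts=np.array(pts+pts[:1],float);return np.vstack([np.c_[np.linspace(a,b,40),np.full(40,z)] for a,b in zip(pts[:-1],pts[1:])])
def rect(x,y,w,h,z): return poly([(x-w/2,y-h/2),(x+w/2,y-h/2),(x+w/2,y+h/2),(x-w/2,y+h/2)],z)
M=1e-3
def inj():
    a,b,c,d,x=22,62,47,22,-14   # mouth half sizes
    tr=poly([(x-a,-b),(x+a,-b),(x+a,-d),(x+c,-d),(x+c,d),(x+a,d),(x+a,b),(x-a,b),(x-a,d),(x-c,d),(x-c,-d),(x-a,-d)],14)
    return np.vstack([circ(36,49,24,14),circ(36,-49,19,14),tr,rect(0,0,132,158,0),rect(0,0,132,158,15)])*M
def dre(): return np.vstack([rect(-41,0,44,120,14),rect(26,0,78,78,14),rect(0,0,140,134,0),rect(0,0,140,134,15)])*M
def fit(p,model,x0):
    g=cv2.cvtColor(p["pixels"],cv2.COLOR_RGB2LAB)[:,:,0]
    g=cv2.resize(g,None,fx=2,fy=2,interpolation=cv2.INTER_CUBIC).astype(np.float32)
    m=np.hypot(cv2.Sobel(g,cv2.CV_32F,1,0),cv2.Sobel(g,cv2.CV_32F,0,1));m=np.minimum(m,80)
    best=x0
    for s in (4,1.5):
        mm=cv2.GaussianBlur(m,(0,0),s)
        def cost(q):
            c,sn=np.cos(q[2]),np.sin(q[2]);X=model.copy();X[:,:2]=model[:,:2]@np.array([[c,sn],[-sn,c]])+q[:2]
            K=np.array(p["intrinsics"]);T=np.array(p["pose"]);u=((X-T[:3,3])@T[:3,:3])@K.T;u=(u[:,:2]/u[:,2:]*2+.5).astype(np.float32)
            return -cv2.remap(mm,u[:,:1],u[:,1:],cv2.INTER_LINEAR).mean()
        r=minimize(cost,best,method="Nelder-Mead",options=dict(initial_simplex=np.array(best)+np.array([[0,0,0],[.008,0,0],[0,.008,0],[0,0,.08]])*s/4,xatol=1e-5,fatol=1e-4));best=r.x
    print("fit",np.round(best[:2],4),"yaw %.1f"%np.degrees(best[2]),"score %.1f"%-r.fun);return best
def l2w(q,x,y): c,s=np.cos(q[2]),np.sin(q[2]);return np.round([q[0]+(c*x-s*y)*M,q[1]+(s*x+c*y)*M],4)
E
python3 - <<'E'
from h import *
p=dict(np.load("w2.npz"))
A=ray(p,453/1.5,100/1.5,.014)[:2];B=ray(p,444/1.5,213/1.5,.014)[:2]
print(A,B,np.linalg.norm(A-B))
v=A-B;yaw=np.arctan2(-v[0],v[1]);c,s=np.cos(yaw),np.sin(yaw)
q=fit(p,inj(),[*((A+B)/2-np.array([c,s])*.036),yaw])
for n,x,y in[("trough",-14,0),("wide",36,49),("small",36,-49)]:print(n,l2w(q,x,y))
a=ray(p,478/1.5,343/1.5,.0065);b=ray(p,576/1.5,310/1.5,.0065);print(a,b,(a+b)/2,np.linalg.norm(a-b),np.degrees(np.arctan2(*(b-a)[1::-1])))
# overlay
im=cv2.resize(p["pixels"][:,:,::-1],None,fx=1.5,fy=1.5)[30:360,230:600].copy()
c,s=np.cos(q[2]),np.sin(q[2])
for X in inj():
    u=proj(p,[q[0]+c*X[0]-s*X[1],q[1]+s*X[0]+c*X[1],X[2]])*1.5-[230,30];cv2.circle(im,tuple(int(t) for t in u),0,(0,0,255),-1)
cv2.imwrite("pics/ov.png",cv2.resize(im,None,fx=1.6,fy=1.6))
E
```

```text
[0.51423022 0.34631216] [0.4963573  0.25159582] 0.09638788707980436
fit [0.4688 0.3054] yaw -11.3 score 43.5
trough [0.455  0.3081]
wide [0.5137 0.3464]
small [0.4945 0.2503]
[0.51756823 0.11506991 0.0065    ] [0.61704383 0.1362344  0.0065    ] [0.56730603 0.12565216 0.0065    ] 0.10170217029469089 12.011185483107678
```

View pics/ov.png

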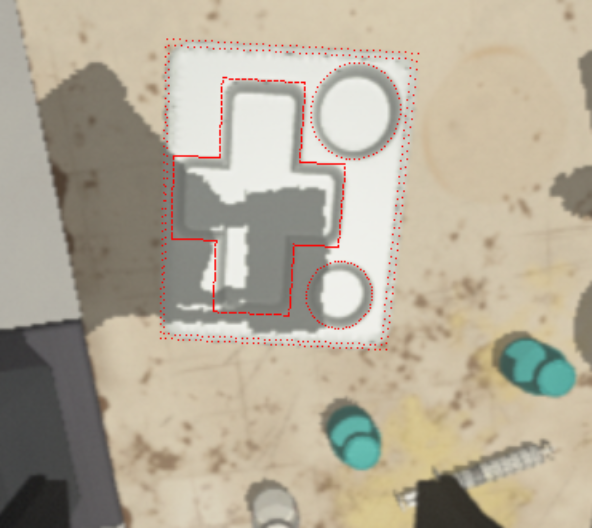

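The overlay fits within about 3 mm, so I'll take the trough at about (0.455, 0.306). The syringe centre is (0.567, 0.126) with its axis at 12°. I'll go above it next.

Request:
arm_command(
  steps=[
    {"slide": [0.0166, -0.0134, -0.02], "rot": [0, 0, -8.7], "grip": 0.4},
    {"slide": [0.0166, -0.0134, -0.02], "rot": [0, 0, -8.7], "grip": 0.4},
    {"slide": [0.0166, -0.0134, -0.02], "rot": [0, 0, -8.7], "grip": 0.4},
    {"slide": [0.0166, -0.0134, -0.02], "rot": [0, 0, -8.7], "grip": 0.4},
    {"slide": [0.0166, -0.0134, -0.02], "rot": [0, 0, -8.7], "grip": 0.4},
    {"slide": [0.0166, -0.0134, -0.02], "rot": [0, 0, -8.7], "grip": 0.4},
    {"slide": [0.0166, -0.0134, -0.02], "rot": [0, 0, -8.7], "grip": 0.4},
    {"slide": [0.0166, -0.0134, -0.02], "rot": [0, 0, -8.7], "grip": 0.4},
  ],
  newtons=10,
)

```text
time: 3.2
ee_pos: [0.5668, 0.1271, 0.094]
eef_rot: [0.994, 0.106, 0.0, -0.0]
ft_force: [-0.3, -0.3, -0.3]
width: 0.0351
grip_force: 0.0
```

Run:
```python
from h import *
st()
p=eyes.camera("wrist");save(p,"w3.png",s=1.5);np.savez("w3.npz",**{k:np.array(p[k]) for k in("pixels","intrinsics","pose")})
print(np.round(proj(p,[.567,.126,.0065])*1.5),np.round(proj(p,[.567,.126,.003])*1.5))
```

```text
t 3.20 tcp [0.5668 0.1271 0.094 ] fing -77.9 tilt [0. 0.] j [-0.73  0.37  0.53  1.76 -0.21  1.07 -1.49] w 0.0351 gf 0.0 F [-0.3 -0.3 -0.3]
[381. 290.] [381. 289.]
```

View pics/w3.png

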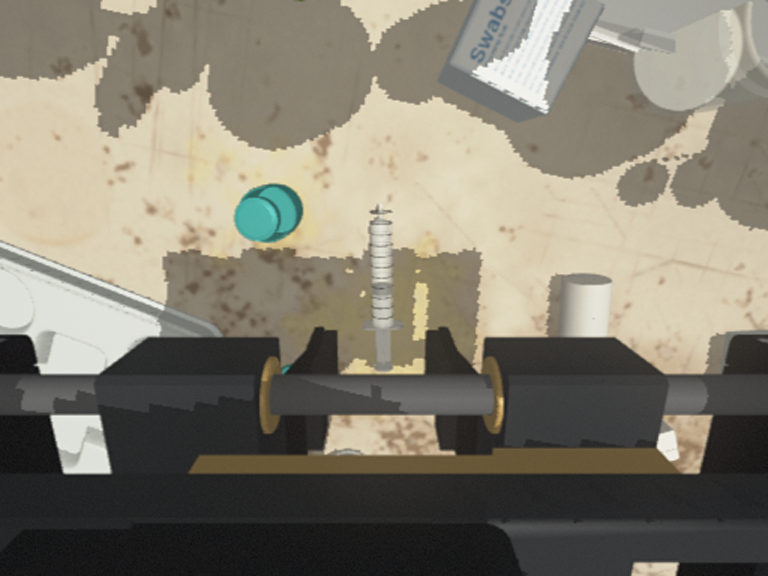

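Syringe lies upright between the fingers, from (380,207) to (385,370), well aligned. I'll descend and grip.

Request:
arm_command(
  steps=[
    {"slide": [0, -0.001, -0.023], "rot": [0, 0, 0], "grip": 0.4},
    {"slide": [0, 0, -0.023], "rot": [0, 0, 0], "grip": 0.4},
    {"slide": [0, 0, -0.023], "rot": [0, 0, 0], "grip": 0.4},
    {"slide": [0, 0, -0.022], "rot": [0, 0, 0], "grip": 0.4},
    {"slide": [0, 0, 0], "rot": [0, 0, 0], "grip": 0.0},
    {"slide": [0, 0, 0], "rot": [0, 0, 0], "grip": 0},
    {"slide": [0, 0, 0], "rot": [0, 0, 0], "grip": 0},
    {"slide": [0, 0, 0], "rot": [0, 0, 0], "grip": 0},
  ],
  newtons=12,
)

```text
time: 4.25
ee_pos: [0.5668, 0.1264, 0.0044]
eef_rot: [0.994, 0.108, 0.001, -0.0]
ft_force: [-1.2, -0.4, 4.3]
width: 0.0123
grip_force: 12.0
```

Request:
arm_command(
  steps=[
    {"slide": [0, 0, 0.055], "rot": [0, 0, 0], "grip": 0},
    {"slide": [-0.016, 0.0257, 0.04], "rot": [0, 0, 9.6], "grip": 0},
    {"slide": [-0.016, 0.0257, 0], "rot": [0, 0, 9.6], "grip": 0},
    {"slide": [-0.016, 0.0257, 0], "rot": [0, 0, 9.6], "grip": 0},
    {"slide": [-0.016, 0.0257, 0], "rot": [0, 0, 9.6], "grip": 0},
    {"slide": [-0.016, 0.0257, 0], "rot": [0, 0, 9.6], "grip": 0},
    {"slide": [-0.016, 0.0257, 0], "rot": [0, 0, 9.6], "grip": 0},
    {"slide": [-0.016, 0.0257, 0], "rot": [0, 0, 9.6], "grip": 0},
  ],
)

```text
time: 5.25
ee_pos: [0.4538, 0.3067, 0.0989]
eef_rot: [0.767, 0.642, 0.0, 0.0]
ft_force: [-0.1, 0.1, -0.4]
width: 0.0123
grip_force: 12.0
```

Run:
```python
from h import *
st()
p=eyes.camera("wrist");save(p,"w4.png",s=1.5);np.savez("w4.npz",**{k:np.array(p[k]) for k in("pixels","intrinsics","pose")})
q=fit(p,inj(),[.469,.304,np.radians(-11)])
for n,x,y in[("trough",-14,0),("wide",36,49),("small",36,-49)]:print(n,l2w(q,x,y),np.round(1.5*proj(p,[*l2w(q,x,y),.014])))
```

```text
t 5.25 tcp [0.4538 0.3067 0.0989] fing -10.1 tilt [0. 0.] j [-0.9   0.27  0.25  1.83 -0.08  1.05 -0.79] w 0.0123 gf 12.0 F [-0.1  0.1 -0.4]
fit [0.4573 0.3087] yaw -12.0 score 27.5
trough [0.4437 0.3116] [362. 285.]
wide [0.5027 0.3492] [453. 203.]
small [0.4824 0.2533] [441. 364.]
```

View pics/w4.png

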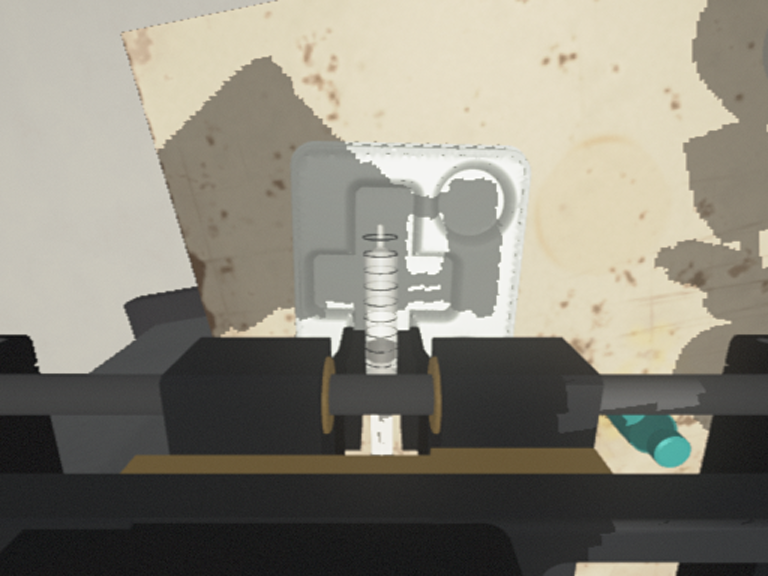

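Run:
```python
from h import *
p=dict(np.load("w4.npz"))
y=np.radians(-11)
for n,u,v,x,yy in[("well",475,200,36,49),("troughtop",384,183,-14,62),("recesstopR",437,250,20,22),("recess centre col",384,270,-14,None),("tray top",412,143,0,79)]:
    w=ray(p,u/1.5,v/1.5,.014);
    if yy is not None:
        c,s=np.cos(y),np.sin(y);print(n,w[:2],"-> origin",w[:2]-np.array([c*x-s*yy,s*x+c*yy])*M)
    else: print(n,w)
```

```text
well [0.51511011 0.34892213] -> origin [0.47042189 0.30769152]
troughtop [0.46674441 0.36692686] -> origin [0.46865703 0.30339465]
recesstopR [0.49024604 0.32456789] -> origin [0.4664157  0.30678828]
recess centre col [0.45818165 0.31825989 0.014     ]
tray top [0.48524227 0.384984  ] -> origin [0.47016836 0.30743545]
```

Request:
arm_command(
  steps=[
    {"slide": [0.0014, 0.001, -0.023], "rot": [0, 0, -0.9], "grip": 0},
    {"slide": [0, 0, -0.023], "rot": [0, 0, 0], "grip": 0},
    {"slide": [0, 0, -0.023], "rot": [0, 0, 0], "grip": 0},
    {"slide": [0, 0, -0.021], "rot": [0, 0, 0], "grip": 0},
    {"slide": [0, 0, 0], "rot": [0, 0, 0], "grip": 0},
    {"slide": [0, 0, 0], "rot": [0, 0, 0], "grip": 0.3},
    {"slide": [0, 0, 0], "rot": [0, 0, 0], "grip": 0.3},
    {"slide": [0, 0, 0], "rot": [0, 0, 0], "grip": 0.3},
  ],
)

```text
time: 6.3
ee_pos: [0.4559, 0.3072, 0.0092]
eef_rot: [0.773, 0.634, 0.0, -0.0]
ft_force: [0.6, -0.2, 0.2]
width: 0.0251
grip_force: 0.0
```

Request:
arm_command(
  steps=[
    {"slide": [0, 0, 0.045], "rot": [0, 0, 0], "grip": 0.3},
    {"slide": [0, -0.01, 0.05], "rot": [0, 0, -5], "grip": 0.3},
    {"slide": [-0.004, -0.03, 0.01], "rot": [0, 0, -5], "grip": 0.4},
    {"slide": [-0.004, -0.03, 0.01], "rot": [0, 0, -5], "grip": 0.5},
    {"slide": [-0.004, -0.03, 0.01], "rot": [0, 0, -6], "grip": 0.55},
    {"slide": [-0.004, -0.03, 0.01], "rot": [0, 0, -6], "grip": 0.55},
    {"slide": [-0.004, -0.03, 0.01], "rot": [0, 0, -5], "grip": 0.55},
    {"slide": [0, -0.025, 0], "rot": [0, 0, -5], "grip": 0.55},
  ],
)

```text
time: 7.3
ee_pos: [0.4359, 0.1211, 0.1546]
eef_rot: [0.935, 0.354, 0.001, -0.0]
ft_force: [0.8, 0.7, -0.8]
width: 0.0478
grip_force: 0.0
```

Run:
```python
from h import *
st()
p=eyes.camera("wrist");save(p,"w5.png",s=1.5);np.savez("w5.npz",**{k:np.array(p[k]) for k in("pixels","intrinsics","pose")})
print(np.round(proj(p,[.439,.122,.025])*1.5))
for d in eyes.look_for("wide_vial_mid",p): print(d["conf"],np.round(np.array(d["bbox"])*1.5))
```

```text
t 7.30 tcp [0.4359 0.1211 0.1546] fing -48.5 tilt [0.002 0.001] j [-0.8  -0.02  0.43  2.01  0.01  1.15 -1.22] w 0.0478 gf 0.0 F [ 0.8  0.7 -0.8]
[381. 268.]
0.98 [365. 242. 398. 293.]
0.92 [360. 145. 401. 184.]
0.87 [357. 335. 395. 369.]
0.8 [445.   0. 493.  27.]
```

View pics/w5.png

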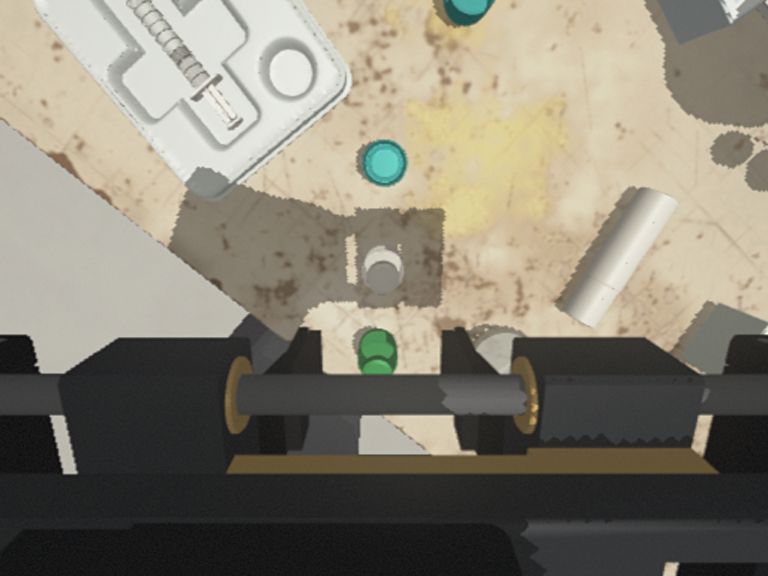

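Picture shows the syringe lying in the trough at (190,60), and the white-capped vial at (382,268) between the turquoise (384,162) and green (378,350) ones. The fingers are to either side of it, so I'll descend and grip.

Request:
arm_command(
  steps=[
    {"slide": [0.003, 0.001, -0.035], "rot": [0, 0, 0], "grip": 0.55},
    {"slide": [0, 0, -0.035], "rot": [0, 0, 0], "grip": 0.55},
    {"slide": [0, 0, -0.035], "rot": [0, 0, 0], "grip": 0.55},
    {"slide": [0, 0, -0.035], "rot": [0, 0, 0], "grip": 0.55},
    {"slide": [0, 0, 0], "rot": [0, 0, 0], "grip": 0.2},
    {"slide": [0, 0, 0], "rot": [0, 0, 0], "grip": 0.2},
    {"slide": [0, 0, 0], "rot": [0, 0, 0], "grip": 0.2},
    {"slide": [0, 0, 0], "rot": [0, 0, 0], "grip": 0.2},
  ],
  newtons=12,
)

```text
time: 8.4
ee_pos: [0.4398, 0.1237, 0.015]
eef_rot: [0.935, 0.356, 0.001, -0.0]
ft_force: [-1.7, 0.0, 7.9]
width: 0.0281
grip_force: 12.0
```

Request:
arm_command(
  steps=[
    {"slide": [0, 0, 0.055], "rot": [0, 0, 0], "grip": 0.2},
    {"slide": [0, 0, 0.04], "rot": [0, 0, 0], "grip": 0.2},
    {"slide": [0.0123, 0.0372, 0], "rot": [0, 0, 5], "grip": 0.2},
    {"slide": [0.0123, 0.0372, 0], "rot": [0, 0, 5], "grip": 0.2},
    {"slide": [0.0123, 0.0372, 0], "rot": [0, 0, 5], "grip": 0.2},
    {"slide": [0.0123, 0.0372, 0], "rot": [0, 0, 5], "grip": 0.2},
    {"slide": [0.0123, 0.0372, 0], "rot": [0, 0, 0], "grip": 0.2},
    {"slide": [0.0123, 0.0372, 0], "rot": [0, 0, 0], "grip": 0.2},
  ],
)

```text
time: 9.4
ee_pos: [0.5129, 0.3475, 0.1092]
eef_rot: [0.859, 0.513, 0.0, -0.0]
ft_force: [1.0, -0.4, -0.6]
width: 0.0282
grip_force: 12.0
```

Run:
```python
from h import *
st()
p=eyes.camera("wrist");save(p,"w6.png",s=1.5);np.savez("w6.npz",**{k:np.array(p[k]) for k in("pixels","intrinsics","pose")})
print(np.round(proj(p,[.5137,.347,.014])*1.5),np.round(proj(p,[.5137,.347,.004])*1.5))
```

```text
t 9.40 tcp [0.5129 0.3475 0.1092] fing -28.3 tilt [0.001 0.001] j [-0.92  0.41  0.32  1.63 -0.14  1.12 -1.06] w 0.0282 gf 12.0 F [ 1.  -0.4 -0.6]
[381. 286.] [381. 281.]
```

View pics/w6.png

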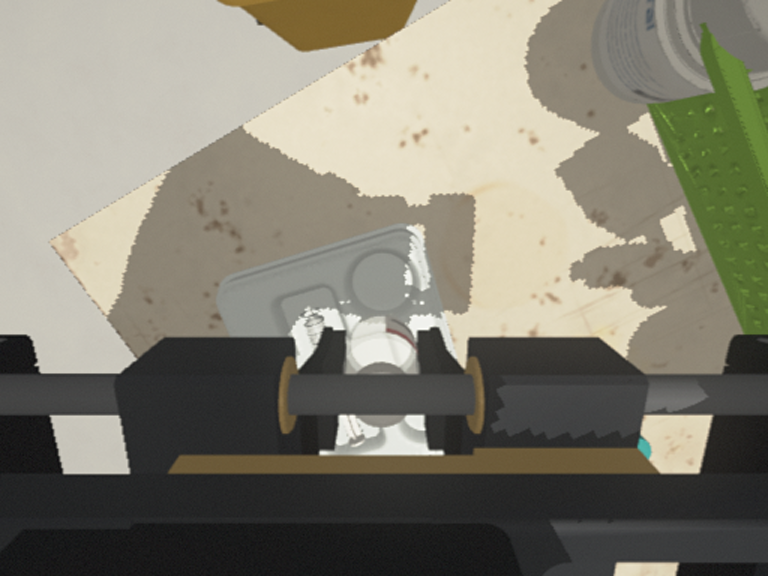

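The well mouth centre is at about (382,281), so I'll shift slightly to (0.515, 0.349) and lower.

Request:
arm_command(
  steps=[
    {"slide": [0.002, 0.001, -0.023], "rot": [0, 0, 0], "grip": 0.2},
    {"slide": [0, 0, -0.023], "rot": [0, 0, 0], "grip": 0.2},
    {"slide": [0, 0, -0.023], "rot": [0, 0, 0], "grip": 0.2},
    {"slide": [0, 0, -0.021], "rot": [0, 0, 0], "grip": 0.2},
    {"slide": [0, 0, 0], "rot": [0, 0, 0], "grip": 0.2},
    {"slide": [0, 0, 0], "rot": [0, 0, 0], "grip": 0.45},
    {"slide": [0, 0, 0], "rot": [0, 0, 0], "grip": 0.5},
    {"slide": [0, 0, 0], "rot": [0, 0, 0], "grip": 0.5},
  ],
)

```text
time: 10.45
ee_pos: [0.5147, 0.3475, 0.0192]
eef_rot: [0.859, 0.513, 0.0, -0.0]
ft_force: [0.4, -0.2, 0.3]
width: 0.0421
grip_force: 0.0
```

Request:
arm_command(
  steps=[
    {"slide": [0, 0, 0.05], "rot": [0, 0, 0], "grip": 0.5},
    {"slide": [0, 0, 0.05], "rot": [0, 0, 0], "grip": 0.5},
    {"slide": [-0.005, -0.04, 0.02], "rot": [0, 0, -5], "grip": 0.5},
    {"slide": [-0.008, -0.045, 0.01], "rot": [0, 0, -5], "grip": 0.5},
    {"slide": [-0.008, -0.05, 0], "rot": [0, 0, -5], "grip": 0.45},
    {"slide": [-0.008, -0.05, 0], "rot": [0, 0, -5], "grip": 0.45},
    {"slide": [-0.008, -0.05, 0], "rot": [0, 0, -5], "grip": 0.45},
    {"slide": [-0.008, -0.05, 0], "rot": [0, 0, -5], "grip": 0.45},
  ],
)

```text
time: 11.45
ee_pos: [0.4691, 0.0607, 0.149]
eef_rot: [0.962, 0.271, 0.0, -0.0]
ft_force: [1.0, -0.6, 0.3]
width: 0.0392
grip_force: 0.0
```

Request:
arm_command(
  steps=[
    {"slide": [-0.008, -0.05, 0], "rot": [0, 0, -5], "grip": 0.45},
    {"slide": [-0.008, -0.05, 0], "rot": [0, 0, -5], "grip": 0.45},
    {"slide": [-0.007, -0.05, 0], "rot": [0, 0, -5], "grip": 0.45},
    {"slide": [0, -0.029, -0.02], "rot": [0, 0, 0], "grip": 0.45},
    {"slide": [0, 0, -0.02], "rot": [0, 0, 0], "grip": 0.45},
    {"slide": [0, 0, 0], "rot": [0, 0, 0], "grip": 0.45},
    {"slide": [0, 0, 0], "rot": [0, 0, 0], "grip": 0.45},
    {"slide": [0, 0, 0], "rot": [0, 0, 0], "grip": 0.45},
  ],
)

```text
time: 12.45
ee_pos: [0.4471, -0.1164, 0.1094]
eef_rot: [0.989, 0.145, 0.001, -0.0]
ft_force: [0.3, -0.1, 1.1]
width: 0.0392
grip_force: 0.0
```

Run:
```python
from h import *
st()
p=eyes.camera("wrist");save(p,"w7.png",s=1.5);np.savez("w7.npz",**{k:np.array(p[k]) for k in("pixels","intrinsics","pose")})
print(np.round(proj(p,[.446,-.116,.02])*1.5))
for k,h in [("small_vial_mid",.02),("ointment_tube_mid",.013),("dressing_box_mid",.023),("tiny_carton_mid",.009)]:
  for d in eyes.look_for(k,p)[:2]:
    b=np.array(d["bbox"]);print(k,round(d["conf"],2),np.round(b*1.5),np.round(ray(p,(b[0]+b[2])/2,(b[1]+b[3])/2,h),4))
```

```text
t 12.45 tcp [ 0.4471 -0.1164  0.1094] fing -73.3 tilt [0.001 0.   ] j [-0.55  0.07  0.74  2.05 -0.05  1.04 -1.06] w 0.0392 gf 0.0 F [ 0.3 -0.1  1.1]
[377. 291.]
small_vial_mid 0.62 [366. 271. 400. 325.] [ 0.4427 -0.1204  0.02  ]
ointment_tube_mid 0.8 [197.   0. 256. 143.] [ 0.5391 -0.0027  0.013 ]
dressing_box_mid 0.72 [402.  15. 542. 137.] [ 0.5732 -0.1296  0.023 ]
tiny_carton_mid 0.71 [289. 151. 353. 202.] [ 0.5002 -0.0654  0.009 ]
```

View pics/w7.png

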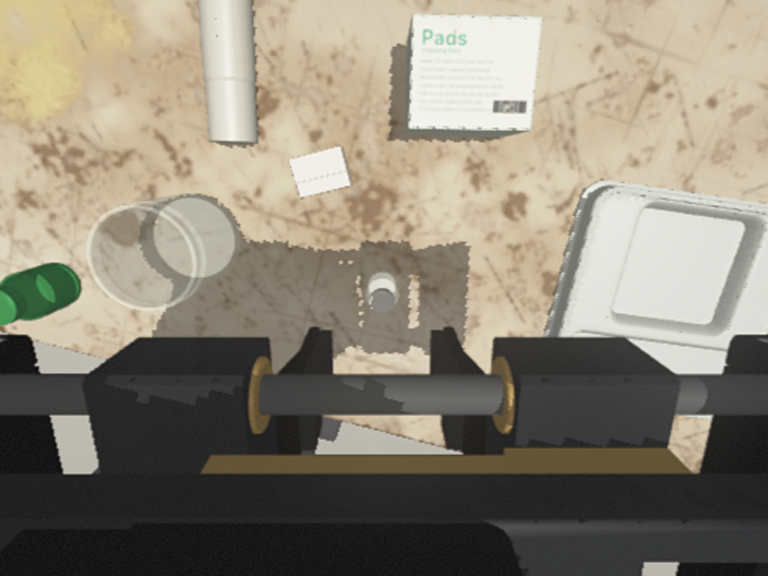

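Small vial stands at about (382,291), centred between the fingers. The box ("Pads", green print) is at (475,72), the tube end at (230,70) and the carton at (320,172).

Request:
arm_command(
  steps=[
    {"slide": [-0.001, -0.001, -0.024], "rot": [0, 0, 0], "grip": 0.45},
    {"slide": [0, 0, -0.024], "rot": [0, 0, 0], "grip": 0.45},
    {"slide": [0, 0, -0.024], "rot": [0, 0, 0], "grip": 0.45},
    {"slide": [0, 0, -0.023], "rot": [0, 0, 0], "grip": 0.45},
    {"slide": [0, 0, 0], "rot": [0, 0, 0], "grip": 0.1},
    {"slide": [0, 0, 0], "rot": [0, 0, 0], "grip": 0.1},
    {"slide": [0, 0, 0], "rot": [0, 0, 0], "grip": 0.1},
    {"slide": [0, 0, 0], "rot": [0, 0, 0], "grip": 0.1},
  ],
  newtons=10,
)

```text
time: 13.7
ee_pos: [0.4463, -0.1178, 0.0144]
eef_rot: [0.989, 0.145, 0.001, 0.0]
ft_force: [-0.7, -0.2, 6.8]
width: 0.0192
grip_force: 10.0
```

Request:
arm_command(
  steps=[
    {"slide": [0, 0, 0.055], "rot": [0, 0, 0], "grip": 0.1},
    {"slide": [0, 0, 0.055], "rot": [0, 0, 0], "grip": 0.1},
    {"slide": [0.006, 0.045, 0.01], "rot": [0, 0, 5], "grip": 0.1},
    {"slide": [0.006, 0.05, 0], "rot": [0, 0, 5], "grip": 0.1},
    {"slide": [0.006, 0.05, 0], "rot": [0, 0, 5], "grip": 0.1},
    {"slide": [0.006, 0.05, 0], "rot": [0, 0, 5], "grip": 0.1},
    {"slide": [0.006, 0.05, 0], "rot": [0, 0, 5], "grip": 0.1},
    {"slide": [0.006, 0.04, -0.01], "rot": [0, 0, 5], "grip": 0.1},
  ],
)

```text
time: 14.7
ee_pos: [0.4819, 0.1698, 0.1243]
eef_rot: [0.917, 0.398, 0.001, -0.0]
ft_force: [-0.6, -0.6, -0.1]
width: 0.019
grip_force: 10.0
```

Request:
arm_command(
  steps=[
    {"slide": [0.004, 0.03, 0], "rot": [0, 0, 5], "grip": 0.1},
    {"slide": [0.004, 0.03, -0.005], "rot": [0, 0, 5], "grip": 0.1},
    {"slide": [0.005, 0.0217, -0.01], "rot": [0, 0, 0], "grip": 0.1},
    {"slide": [0, 0, 0], "rot": [0, 0, 0], "grip": 0.1},
    {"slide": [0, 0, 0], "rot": [0, 0, 0], "grip": 0.1},
    {"slide": [0, 0, 0], "rot": [0, 0, 0], "grip": 0.1},
    {"slide": [0, 0, 0], "rot": [0, 0, 0], "grip": 0.1},
    {"slide": [0, 0, 0], "rot": [0, 0, 0], "grip": 0.1},
  ],
)

```text
time: 15.7
ee_pos: [0.4946, 0.2487, 0.1088]
eef_rot: [0.88, 0.474, 0.0, -0.0]
ft_force: [-0.5, 0.7, -0.2]
width: 0.0193
grip_force: 10.0
```

Run:
```python
from h import *
st()
p=eyes.camera("wrist");save(p,"w8.png",(120,60,400,250),2.8);np.savez("w8.npz",**{k:np.array(p[k]) for k in("pixels","intrinsics","pose")})
print(np.round((proj(p,[.495,.2515,.014])-[120,60])*2.8))
```

```text
t 15.70 tcp [0.4946 0.2487 0.1088] fing -33.4 tilt [0. 0.] j [-0.92  0.28  0.43  1.81 -0.13  1.08 -1.02] w 0.0193 gf 10.0 F [-0.5  0.7 -0.2]
[368. 358.]
```

View pics/w8.png

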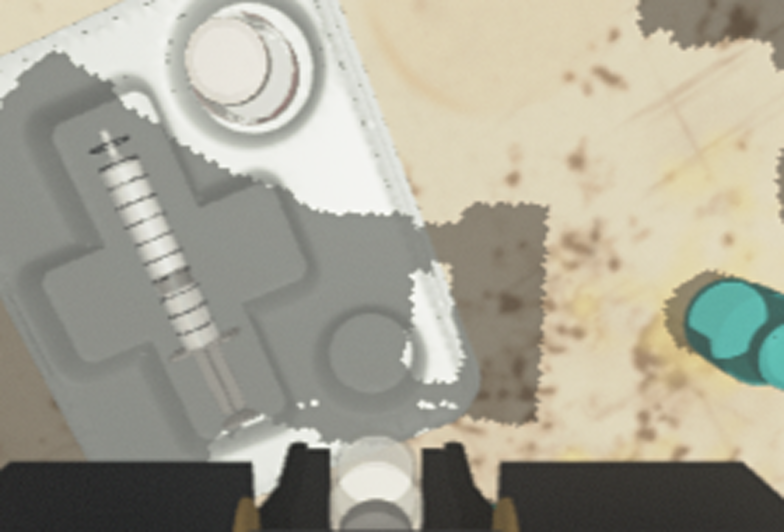

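The syringe is centred in the trough and the wide vial is in its well at (240,65). The small well is centred at (370,354), about 1 mm from my prediction.

Request:
arm_command(
  steps=[
    {"slide": [0.0016, 0.003, -0.023], "rot": [0, 0, 0], "grip": 0.1},
    {"slide": [0, 0, -0.023], "rot": [0, 0, 0], "grip": 0.1},
    {"slide": [0, 0, -0.023], "rot": [0, 0, 0], "grip": 0.1},
    {"slide": [0, 0, -0.021], "rot": [0, 0, 0], "grip": 0.1},
    {"slide": [0, 0, 0], "rot": [0, 0, 0], "grip": 0.1},
    {"slide": [0, 0, 0], "rot": [0, 0, 0], "grip": 0.4},
    {"slide": [0, 0, 0], "rot": [0, 0, 0], "grip": 0.4},
    {"slide": [0, 0, 0], "rot": [0, 0, 0], "grip": 0.4},
  ],
)

```text
time: 16.75
ee_pos: [0.4963, 0.2521, 0.0192]
eef_rot: [0.88, 0.475, 0.0, -0.0]
ft_force: [0.5, -0.1, 0.3]
width: 0.0337
grip_force: 0.0
```

Request:
arm_command(
  steps=[
    {"slide": [0, 0, 0.05], "rot": [0, 0, 0], "grip": 0.4},
    {"slide": [0, 0, 0.05], "rot": [0, 0, 0], "grip": 0.4},
    {"slide": [0.0095, -0.0425, 0], "rot": [0, 0, -6.7], "grip": 0.5},
    {"slide": [0.0095, -0.0425, 0], "rot": [0, 0, -6.7], "grip": 0.5},
    {"slide": [0.0095, -0.0425, 0], "rot": [0, 0, -6.7], "grip": 0.5},
    {"slide": [0.0095, -0.0425, 0], "rot": [0, 0, -6.7], "grip": 0.5},
    {"slide": [0.0095, -0.0425, 0], "rot": [0, 0, -6.7], "grip": 0.5},
    {"slide": [0.0095, -0.0425, 0], "rot": [0, 0, -6.7], "grip": 0.5},
  ],
)

```text
time: 17.75
ee_pos: [0.5534, -0.0043, 0.119]
eef_rot: [0.99, 0.141, 0.0, -0.0]
ft_force: [-0.0, 0.3, -0.1]
width: 0.0435
grip_force: 0.0
```

Run:
```python
from h import *
st()
p=eyes.camera("wrist");save(p,"w9.png",s=1.5);np.savez("w9.npz",**{k:np.array(p[k]) for k in("pixels","intrinsics","pose")})
print(np.round(proj(p,[.555,-.003,.013])*1.5))
```

```text
t 17.75 tcp [ 0.5534 -0.0043  0.119 ] fing -73.7 tilt [0.001 0.   ] j [-0.65  0.3   0.68  1.81 -0.21  1.1  -1.19] w 0.0435 gf 0.0 F [-0.   0.3 -0.1]
[378. 279.]
```

View pics/w9.png

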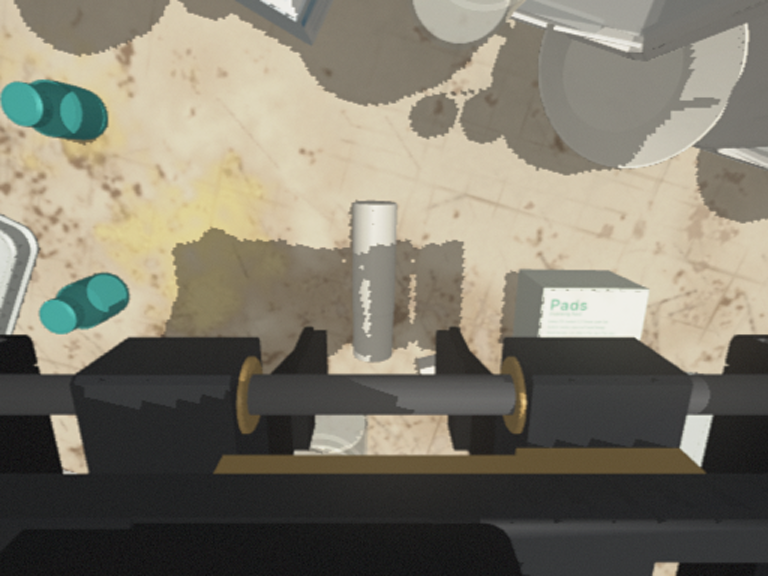

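The tube lies vertical in the picture, centred at (373,281), about 5 mm left of the tool axis.

Request:
arm_command(
  steps=[
    {"slide": [-0.001, 0.005, -0.026], "rot": [0, 0, 0], "grip": 0.5},
    {"slide": [0, 0, -0.026], "rot": [0, 0, 0], "grip": 0.5},
    {"slide": [0, 0, -0.026], "rot": [0, 0, 0], "grip": 0.5},
    {"slide": [0, 0, -0.0265], "rot": [0, 0, 0], "grip": 0.5},
    {"slide": [0, 0, 0], "rot": [0, 0, 0], "grip": 0.2},
    {"slide": [0, 0, 0], "rot": [0, 0, 0], "grip": 0.1},
    {"slide": [0, 0, 0], "rot": [0, 0, 0], "grip": 0.1},
    {"slide": [0, 0, 0], "rot": [0, 0, 0], "grip": 0.1},
  ],
  newtons=20,
)

```text
time: 18.8
ee_pos: [0.553, 0.002, 0.0153]
eef_rot: [0.99, 0.143, 0.001, -0.0]
ft_force: [-0.7, -0.1, 7.3]
width: 0.0239
grip_force: 20.0
```

Request:
arm_command(
  steps=[
    {"slide": [0, 0, 0.05], "rot": [0, 0, 0], "grip": 0.1},
    {"slide": [0, 0, 0.05], "rot": [0, 0, 0], "grip": 0.1},
    {"slide": [-0.02, -0.045, 0.01], "rot": [0, 0, 0], "grip": 0.1},
    {"slide": [-0.025, -0.045, 0.01], "rot": [0, 0, 0], "grip": 0.1},
    {"slide": [-0.027, -0.048, 0], "rot": [0, 0, 0], "grip": 0.1},
    {"slide": [-0.027, -0.048, 0], "rot": [0, 0, 0], "grip": 0.1},
    {"slide": [-0.027, -0.048, 0], "rot": [0, 0, 0], "grip": 0.1},
    {"slide": [-0.027, -0.048, 0], "rot": [0, 0, 0], "grip": 0.1},
  ],
)

```text
time: 19.8
ee_pos: [0.3982, -0.2814, 0.1347]
eef_rot: [0.99, 0.143, 0.001, -0.0]
ft_force: [0.5, 0.5, -0.7]
width: 0.024
grip_force: 20.0
```

Run:
```python
from h import *
st()
p=eyes.camera("wrist");np.savez("w10.npz",**{k:np.array(p[k]) for k in("pixels","intrinsics","pose")})
q=fit(p,dre(),[.477,-.297,np.radians(8)])
for n,x,y in[("trough",-41,0),("bay",26,0)]:print(n,l2w(q,x,y))
im=cv2.resize(p["pixels"][:,:,::-1],None,fx=1.5,fy=1.5)
c,s=np.cos(q[2]),np.sin(q[2])
for X in dre():
    u=proj(p,[q[0]+c*X[0]-s*X[1],q[1]+s*X[0]+c*X[1],X[2]])*1.5;cv2.circle(im,tuple(int(t) for t in u),0,(0,0,255),-1)
cv2.imwrite("pics/w10.png",im)
```

```text
t 19.80 tcp [ 0.3982 -0.2814  0.1347] fing -73.5 tilt [0.002 0.001] j [-0.33  0.12  0.92  1.97 -0.11  1.11 -0.65] w 0.0240 gf 20.0 F [ 0.5  0.5 -0.7]
fit [ 0.4842 -0.2963] yaw 8.7 score 49.4
trough [ 0.4436 -0.3025]
bay [ 0.5099 -0.2923]
```

View pics/w10.png

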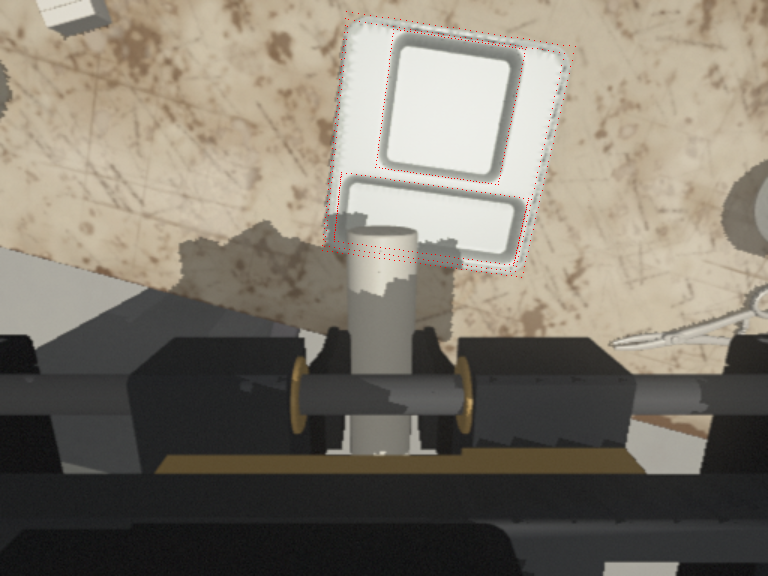

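The fit overlay lies on the dressing tray within about 2 mm. I'll take the trough at (0.442, −0.303) and the bay at (0.5085, −0.293), yaw 8.5°.

Request:
arm_command(
  steps=[
    {"slide": [0.0055, -0.0027, 0], "rot": [0, 0, 10.3], "grip": 0.1},
    {"slide": [0.0055, -0.0027, 0], "rot": [0, 0, 10.3], "grip": 0.1},
    {"slide": [0.0055, -0.0027, 0], "rot": [0, 0, 10.3], "grip": 0.1},
    {"slide": [0.0055, -0.0027, 0], "rot": [0, 0, 10.3], "grip": 0.1},
    {"slide": [0.0055, -0.0027, 0], "rot": [0, 0, 10.3], "grip": 0.1},
    {"slide": [0.0055, -0.0027, 0], "rot": [0, 0, 10.3], "grip": 0.1},
    {"slide": [0.0055, -0.0027, 0], "rot": [0, 0, 10.3], "grip": 0.1},
    {"slide": [0.0055, -0.0027, 0], "rot": [0, 0, 10.1], "grip": 0.1},
  ],
)

```text
time: 20.85
ee_pos: [0.4435, -0.3015, 0.1344]
eef_rot: [0.649, 0.76, 0.0, 0.0]
ft_force: [0.9, 0.2, -0.3]
width: 0.0236
grip_force: 20.0
```

Run:
```python
from h import *
st()
```

```text
t 20.85 tcp [ 0.4435 -0.3015  0.1344] fing 9.0 tilt [0.001 0.   ] j [-0.11  0.24  0.72  1.84 -0.17  1.12  0.82] w 0.0236 gf 20.0 F [ 0.9  0.2 -0.3]
```

Request:
arm_command(
  steps=[
    {"slide": [-0.001, -0.0015, -0.03], "rot": [0, 0, 0], "grip": 0.1},
    {"slide": [0, 0, -0.03], "rot": [0, 0, 0], "grip": 0.1},
    {"slide": [0, 0, -0.03], "rot": [0, 0, 0], "grip": 0.1},
    {"slide": [0, 0, -0.015], "rot": [0, 0, 0], "grip": 0.1},
    {"slide": [0, 0, -0.0095], "rot": [0, 0, 0], "grip": 0.1},
    {"slide": [0, 0, 0], "rot": [0, 0, 0], "grip": 0.1},
    {"slide": [0, 0, 0], "rot": [0, 0, 0], "grip": 0.45},
    {"slide": [0, 0, 0], "rot": [0, 0, 0], "grip": 0.45},
  ],
)

```text
time: 21.85
ee_pos: [0.4425, -0.3033, 0.0202]
eef_rot: [0.652, 0.759, 0.0, 0.0]
ft_force: [-0.8, -0.3, -0.0]
width: 0.035
grip_force: 0.0
```

Run:
```python
from h import *
p=dict(np.load("w7.npz"))
# box top face corners in w7 (1.5x): 
P=[(412,14),(542,17),(530,131),(408,128)]
W=np.array([ray(p,u/1.5,v/1.5,.046)[:2] for u,v in P]);print(W,W.mean(0))
e=np.diff(np.vstack([W,W[:1]]),axis=0);print(np.linalg.norm(e,axis=1),np.degrees(np.arctan2(e[:,1],e[:,0])))
```

```text
[[ 0.5845778  -0.09127856]
 [ 0.60060279 -0.14873093]
 [ 0.55298798 -0.16203448]
 [ 0.53712569 -0.10449786]] [ 0.56882356 -0.12663546]
[0.05964542 0.04943839 0.05968312 0.04925904] [ -74.41480492 -164.38966979  105.41302298   15.56687921]
```

Request:
arm_command(
  steps=[
    {"slide": [0, 0, 0.055], "rot": [0, 0, 0], "grip": 0.45},
    {"slide": [0, 0, 0.055], "rot": [0, 0, -10.4], "grip": 0.7},
    {"slide": [0.021, 0.0295, 0], "rot": [0, 0, -10.4], "grip": 1},
    {"slide": [0.021, 0.0295, 0], "rot": [0, 0, -10.4], "grip": 1},
    {"slide": [0.021, 0.0295, 0], "rot": [0, 0, -10.4], "grip": 1},
    {"slide": [0.021, 0.0295, 0], "rot": [0, 0, -10.4], "grip": 1},
    {"slide": [0.021, 0.0295, 0], "rot": [0, 0, -10.4], "grip": 1},
    {"slide": [0.021, 0.0295, 0], "rot": [0, 0, -10.4], "grip": 1},
  ],
)

```text
time: 22.85
ee_pos: [0.5688, -0.1251, 0.13]
eef_rot: [0.975, 0.221, 0.0, -0.0]
ft_force: [0.2, -0.3, -0.6]
width: 0.0863
grip_force: 0.0
```

Run:
```python
from h import *
st()
```

```text
t 22.85 tcp [ 0.5688 -0.1251  0.13  ] fing -64.5 tilt [0.001 0.   ] j [-0.54  0.4   0.85  1.73 -0.32  1.16 -0.73] w 0.0863 gf 0.0 F [ 0.2 -0.3 -0.6]
```

Request:
arm_command(
  steps=[
    {"slide": [0, -0.0015, -0.02], "rot": [0, 0, -10], "grip": 1},
    {"slide": [0, 0, -0.032], "rot": [0, 0, 0], "grip": 1},
    {"slide": [0, 0, -0.032], "rot": [0, 0, 0], "grip": 1},
    {"slide": [0, 0, -0.031], "rot": [0, 0, 0], "grip": 1},
    {"slide": [0, 0, 0], "rot": [0, 0, 0], "grip": 0.5},
    {"slide": [0, 0, 0], "rot": [0, 0, 0], "grip": 0.5},
    {"slide": [0, 0, 0], "rot": [0, 0, 0], "grip": 0.5},
    {"slide": [0, 0, 0], "rot": [0, 0, 0], "grip": 0.5},
  ],
  newtons=20,
)

```text
time: 23.85
ee_pos: [0.5689, -0.1277, 0.0158]
eef_rot: [0.99, 0.138, 0.001, 0.0]
ft_force: [-1.6, 0.4, 6.9]
width: 0.0599
grip_force: 20.0
```

Request:
arm_command(
  steps=[
    {"slide": [0, 0, 0.05], "rot": [0, 0, 0], "grip": 0.5},
    {"slide": [0, 0, 0.03], "rot": [0, 0, 0], "grip": 0.5},
    {"slide": [-0.01, -0.0275, 0], "rot": [0, 0, -1.2], "grip": 0.5},
    {"slide": [-0.01, -0.0275, 0], "rot": [0, 0, -1.2], "grip": 0.5},
    {"slide": [-0.01, -0.0275, 0], "rot": [0, 0, -1.2], "grip": 0.5},
    {"slide": [-0.01, -0.0275, 0], "rot": [0, 0, -1.2], "grip": 0.5},
    {"slide": [-0.01, -0.0275, 0], "rot": [0, 0, -1.2], "grip": 0.5},
    {"slide": [-0.0105, -0.0275, 0], "rot": [0, 0, -1.2], "grip": 0.5},
  ],
)

```text
time: 24.85
ee_pos: [0.5073, -0.2935, 0.095]
eef_rot: [0.997, 0.075, 0.0, 0.0]
ft_force: [-0.4, -0.3, -1.4]
width: 0.0598
grip_force: 20.0
```

Run:
```python
from h import *
st()
```

```text
t 24.85 tcp [ 0.5073 -0.2935  0.095 ] fing -81.4 tilt [0.001 0.   ] j [-0.26  0.48  0.91  1.76 -0.42  1.11 -0.64] w 0.0598 gf 20.0 F [-0.4 -0.3 -1.4]
```

Request:
arm_command(
  steps=[
    {"slide": [0.001, 0, -0.02], "rot": [0, 0, 0], "grip": 0.5},
    {"slide": [0, 0, -0.02], "rot": [0, 0, 0], "grip": 0.5},
    {"slide": [0, 0, -0.02], "rot": [0, 0, 0], "grip": 0.5},
    {"slide": [0, 0, -0.01], "rot": [0, 0, 0], "grip": 0.5},
    {"slide": [0, 0, -0.005], "rot": [0, 0, 0], "grip": 0.5},
    {"slide": [0, 0, 0], "rot": [0, 0, 0], "grip": 0.5},
    {"slide": [0, 0, 0], "rot": [0, 0, 0], "grip": 0.85},
    {"slide": [0, 0, 0], "rot": [0, 0, 0], "grip": 0.85},
  ],
)

```text
time: 25.85
ee_pos: [0.5089, -0.2928, 0.0198]
eef_rot: [0.997, 0.076, 0.0, 0.0]
ft_force: [0.0, 0.3, -0.2]
width: 0.071
grip_force: 0.0
```

Request:
arm_command(
  steps=[
    {"slide": [0, 0, 0.05], "rot": [0, 0, 0], "grip": 0.9},
    {"slide": [0, 0, 0.05], "rot": [0, 0, 0], "grip": 0.9},
    {"slide": [-0.02, 0.02, 0.04], "rot": [0, 0, 0], "grip": 0.9},
    {"slide": [-0.03, 0.03, 0.02], "rot": [0, 0, 0], "grip": 0.9},
    {"slide": [-0.03, 0.03, 0.02], "rot": [0, 0, 0], "grip": 0.9},
    {"slide": [-0.03, 0.03, 0], "rot": [0, 0, 0], "grip": 0.9},
    {"slide": [0, 0, 0], "rot": [0, 0, 0], "grip": 0.9},
    {"slide": [0, 0, 0], "rot": [0, 0, 0], "grip": 0.9},
  ],
)

```text
time: 26.85
ee_pos: [0.4035, -0.1865, 0.1984]
eef_rot: [0.997, 0.076, 0.0, -0.001]
ft_force: [0.0, 0.0, -0.1]
width: 0.0785
grip_force: 0.0
```

Run:
```python
from h import *
st()
p=eyes.camera("wrist");q=eyes.camera("top")
a=cv2.resize(p["pixels"][0:230,:,::-1],None,fx=1.55,fy=1.5);b=cv2.resize(q["pixels"][150:255,95:425,::-1],None,fx=2.4,fy=2.35)
w=min(a.shape[1],b.shape[1]);cv2.imwrite("pics/end.png",np.vstack([a[:,:w],b[:,:w]]));print(a.shape,b.shape)
```

```text
t 26.85 tcp [ 0.4035 -0.1865  0.1984] fing -81.3 tilt [0.001 0.001] j [-0.74 -0.2   0.99  1.98  0.17  1.27 -1.23] w 0.0785 gf 0.0 F [ 0.   0.  -0.1]
(345, 794, 3) (247, 792, 3)
```

View pics/end.png

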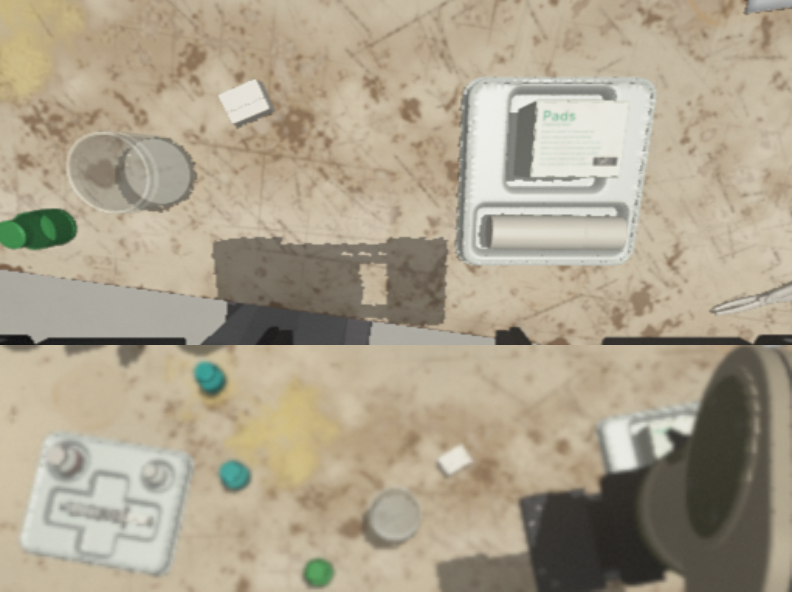

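The final picture shows the box upright in the bay (575,140) and the tube in its trough (555,232). The syringe and both vials are in the injection tray (105,500). The jar and carton haven't moved, so I'm handing in.

```bash
python3 -c "
from bench import order
print(order.close_job())"
```

```text
the job is handed in; nothing more can be done
None
```

I placed all five items in their compartments and let go of them in the order asked, handing in at about 27 s; the last pictures show both sets in place and the jar and tiny carton where they were, but the judge's result wasn't shown.

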